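# Feel along the mended seam of a clay stele

## Robot

A 6-joint arm with a two-finger parallel gripper is mounted at the origin on the work surface. World frame = base frame: x ahead of the robot, y to its left, z up, the work surface at z = 0. Lengths are in m, angles in rad, forces in N, time in s.
With the tool pointing down it reaches from about 0.275 to 0.875 m from the base axis. Payload 12.5 kg.
Tool frame: the origin (TCP) lies on the centre line of the jaws, within the pads' length; the fingertips stand r.finger_overhang ahead of it and the grasp point (between the pads) lies 3 mm ahead of it (r.finger_overhang is the distance from the TCP to the fingertips, in m); z points along the fingers, y is the line along which they close (so a half turn about z gives the same grasp; the last joint's range is limited). The gripper opens to 85 mm and grips with 20 to 120 N. Pads are 22 mm wide; open, the fingers measure 114 mm over their backs; the gripper's body (76 mm by 85 mm) begins 54 mm behind the grasp point. The pads swing forward as they close: fully open they stand 13 mm farther back than shut.
Start: joints at [1.255, 0.351, 1.652, -0, 1.139, -0.085], TCP at [0.126, 0.535, 0.215] pointing down, gripper open.
Joint ranges: [-2.75, 2.75], [-0.79, 2.1], [0.01, 2.65], [-1.57, 4.71], [0.07, 3.14], [-2.87, 2.87]. Speed limits (rad/s): [2.22, 2.22, 2.79, 3.14, 3.14, 3.14].

## Interface

Orientations are given as a unit quaternion [x, y, z, w].
In Python, from cell import r, optics gives the robot as it stands. The module is installed in compiled form; this text tells all that it offers. Calls block until the motion is done:
- r.move_to(position, orientation): joint-space move of the TCP to a pose.
- r.move_linear(position, rot=None, vel=0.15): straight line of the TCP; rot=None keeps the orientation; vel is the mean speed in m/s.
- r.set_joints(angles): joint-space move.
- r.set_gripper(opening, squeeze=None): opening from 0.0 (shut) to 1.0 (fully open); squeeze is the grip in N (None keeps the last); returns when the fingers have stopped.
- r.sleep(seconds).
- r.inverse_kinematics(position, orientation): joint angles nearest the present ones, or None.
- optics.get_image(name): name is "side" or "top"; returns a dict with "pixels" (384x512x3 uint8, red, green, blue), "depth" (384x512 float32, m along the optical axis (not along the pixel's ray), 0 where there is no reading), "fx", "fy", "cx", "cy" (pixels), "camera_from_world" (4x4, takes a point from world to camera coordinates). Camera axes: x right, y down, z forward; pixel columns grow to the right and rows downward; lengths in m; the calibration is good to about 2 mm. A picture is of the moment at which its call begins.
A pose or a line that the arm cannot do raises r.PlanningError and nothing moves.
- r.hand_in(): hands the job in; it is judged then, once.
Readings, each from a call of its own:
- r.current_t(): time.
- r.current_q(): joint angles.
- r.current_qvel(): joint speeds.
- r.current_effort(): joint torques, N m.
- r.current_tool_pos(): TCP position.
- r.current_ee_rot(): TCP orientation.
- r.current_contact_force(): force on the tool from outside, world axes, zero at the start.
- r.current_torque(): the same for the moment, N m.
- r.current_opening(): opening from 0.0 (shut) to 1.0 (fully open).
- r.current_finger_force(): force on a finger pad.
Only numpy, scipy, OpenCV 4.12 (cv2) and the standard library are available. Lean on these libraries where they do the work, as an engineer would, in place of code of your own. Each camera call takes 0.05 s, during which the arm holds its last target. There are 200 camera calls.

## Task

Check the repair on the clay slab by touch: run the fingertips lightly along the whole raised plaster seam, following all its bends, from the slab's arched end to its straight foot, then take the hand away. Press no harder than the foam bed under the slab softly gives, do not shift or lift the slab, and leave the tape, spoon, brush and cardboard box where they lie.

Things in the scene. Friction and masses are not known exactly. Their poses are not given: they have to be found in the camera images.
- slab: loose clay slab with the raised plaster seam on its upper face; 220 x 120 mm, 16 mm thick, about 0.75 kg; one end a half-round arch (radius 60 mm), the other end, the foot, straight. Origin: centre of its underside; +x along it to the arched end, z up. It lies flat on the foam, its upper face 56 mm and the seam's top 60 mm above the table, turned any way round.
- bead0 (a point): point on the top of the seam's centre line, bend number 0 counted from the arched end (the seam's end in the arch, where the stroke starts); at x 92, y 0, z 20 mm in the slab's frame. The seam runs straight from each of these points to the next.
- bead1 (a point): point on the top of the seam's centre line, bend number 1 counted from the arched end; at x 64, y 22, z 20 mm in the slab's frame. The seam runs straight from each of these points to the next.
- bead2 (a point): point on the top of the seam's centre line, bend number 2 counted from the arched end; at x 30, y 18, z 20 mm in the slab's frame. The seam runs straight from each of these points to the next.
- bead3 (a point): point on the top of the seam's centre line, bend number 3 counted from the arched end; at x 2, y -8, z 20 mm in the slab's frame. The seam runs straight from each of these points to the next.
- bead4 (a point): point on the top of the seam's centre line, bend number 4 counted from the arched end; at x -30, y -30, z 20 mm in the slab's frame. The seam runs straight from each of these points to the next.
- bead5 (a point): point on the top of the seam's centre line, bend number 5 counted from the arched end; at x -64, y -20, z 20 mm in the slab's frame. The seam runs straight from each of these points to the next.
- bead6 (a point): point on the top of the seam's centre line, bend number 6 counted from the arched end (the seam's end near the foot, where the stroke finishes); at x -98, y 14, z 20 mm in the slab's frame. The seam runs straight from each of these points to the next.
- seam1: piece 1 of 10 of the seam, counted from the arched end: the first 12 mm of the straight from bead0 to bead1; 12 mm long, 8 mm wide, standing 4 mm proud of the slab and fixed to it. Origin at the middle of its underside, +x along it towards the foot.
- seam2: piece 2 of 10 of the seam, counted from the arched end: the rest of the straight from bead0 to bead1; 24 mm long, 8 mm wide, standing 4 mm proud of the slab and fixed to it. Origin at the middle of its underside, +x along it towards the foot.
- seam3: piece 3 of 10 of the seam, counted from the arched end: the whole of the straight from bead1 to bead2; 34 mm long, 8 mm wide, standing 4 mm proud of the slab and fixed to it. Origin at the middle of its underside, +x along it towards the foot.
- seam4: piece 4 of 10 of the seam, counted from the arched end: the first half of the straight from bead2 to bead3; 19 mm long, 8 mm wide, standing 4 mm proud of the slab and fixed to it. Origin at the middle of its underside, +x along it towards the foot.
- seam5: piece 5 of 10 of the seam, counted from the arched end: the second half of the straight from bead2 to bead3; 19 mm long, 8 mm wide, standing 4 mm proud of the slab and fixed to it. Origin at the middle of its underside, +x along it towards the foot.
- seam6: piece 6 of 10 of the seam, counted from the arched end: the first half of the straight from bead3 to bead4; 19 mm long, 8 mm wide, standing 4 mm proud of the slab and fixed to it. Origin at the middle of its underside, +x along it towards the foot.
- seam7: piece 7 of 10 of the seam, counted from the arched end: the second half of the straight from bead3 to bead4; 19 mm long, 8 mm wide, standing 4 mm proud of the slab and fixed to it. Origin at the middle of its underside, +x along it towards the foot.
- seam8: piece 8 of 10 of the seam, counted from the arched end: the whole of the straight from bead4 to bead5; 35 mm long, 8 mm wide, standing 4 mm proud of the slab and fixed to it. Origin at the middle of its underside, +x along it towards the foot.
- seam9: piece 9 of 10 of the seam, counted from the arched end: the first part of the straight from bead5 to bead6; 36 mm long, 8 mm wide, standing 4 mm proud of the slab and fixed to it. Origin at the middle of its underside, +x along it towards the foot.
- seam10: piece 10 of 10 of the seam, counted from the arched end: the last 12 mm of the straight from bead5 to bead6; 12 mm long, 8 mm wide, standing 4 mm proud of the slab and fixed to it. Origin at the middle of its underside, +x along it towards the foot.
- cradle: fixed wooden tray that carries the foam bed, 270 x 170 mm, rim 22 mm high; origin at the centre of its underside, on the table; +x along its length.
- foam (a joint): how far the 250 x 150 mm grey foam bed under the slab is pressed down: 0 at rest (its top 40 mm above the table), at most 0.014 m. It begins to give under about 2 to 5 N on the slab, then yields 1 mm for every 0.3 N, springs back when let go, and is hard at the end of its travel.
- tape: bystander: loose roll of yellow tape lying flat, 90 mm across, 24 mm high; origin at the centre of its underside.
- spoon: bystander: loose wooden spoon, 170 mm long, lying flat along its x axis.
- brush: bystander: loose brush, 170 mm long, lying flat along its x axis.
- eggbox: bystander: loose open cardboard box, 75 x 110 mm, 40 mm high; origin at the centre of its underside.

How it is judged:
By the outcome, as a careful person would: the job done as asked, in the order asked, and still so for the second after the job is handed in, with the robot touching nothing.
It also fails if it takes over 48 s, if anything falls off the work surface, if the arm or the gripper's body presses on something with over 40 N, if the wrist force passes 120 N, or if a joint passes its speed limit or range.

## Working session

There is one attempt and no reset: what is moved stays moved. The work goes in short steps, each a Python script; the robot and the scene stay as the last script left them, time stands still between calls to the robot, and variables do not carry over. Pictures are saved under pics/ and viewed, at most 10 in all, crops included, and the job is handed in when it is done.

```bash
mkdir -p pics; python3 - <<'E'
from cell import r, optics
import cv2, numpy as np, pickle
d={n:optics.get_image(n) for n in("top","side")}
pickle.dump(d,open("im0.pkl","wb"))
for n in d: cv2.imwrite(f"pics/{n}0.png",d[n]["pixels"][:,:,::-1])
print(r.finger_overhang,r.current_t(),r.current_ee_rot(),r.current_tool_pos(),r.current_contact_force())
for n in d:print(d[n]["fx"],d[n]["cx"],d[n]["camera_from_world"].round(3))
E
```

```text
0.022 0.1 [ 1.15139738e-01  9.93349172e-01 -5.01828940e-04 -1.06760332e-04] [0.12568308 0.53513636 0.21450621] [-0.3536165  -0.39254665 -0.09623812]
469.66708497612757 246.20936690740842 [[ 0.015 -1.     0.014  0.05 ]
 [-0.994 -0.017 -0.111  0.57 ]
 [ 0.111 -0.012 -0.994  0.831]
 [ 0.     0.     0.     1.   ]]
352.98564193266475 252.77816055595832 [[ 0.737 -0.676  0.008 -0.393]
 [-0.437 -0.485 -0.758  0.326]
 [ 0.516  0.555 -0.653  0.451]
 [ 0.     0.     0.     1.   ]]
```

View pics/top0.png

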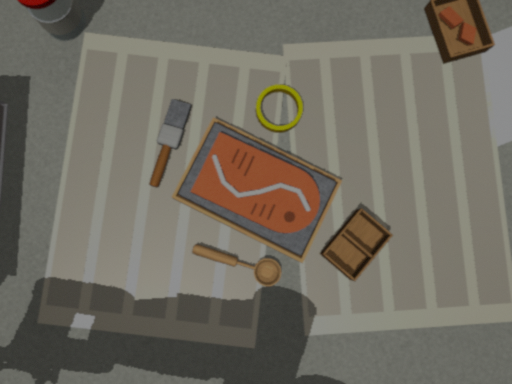

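View pics/side0.png

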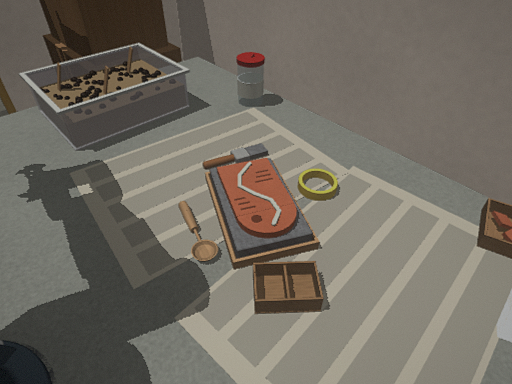

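The top view shows the slab at about (262,187). The arch is at lower right, with the seam's end at (308,210), and the foot is at upper left, with the seam's end at (214,156). The side view agrees, and nothing covers the slab.

```bash
cat >h.py <<'E'
import numpy as np, cv2
B=np.array([[92,0],[64,22],[30,18],[2,-8],[-30,-30],[-64,-20],[-98,14]])/1000
def cast(im,uv,z):
    T=im["camera_from_world"];R=T[:3,:3];c=-R.T@T[:3,3]
    uv=np.atleast_2d(uv).astype(float)
    d=np.c_[(uv[:,0]-im["cx"])/im["fx"],(uv[:,1]-im["cy"])/im["fy"],np.ones(len(uv))]@R
    return (c+d*((z-c[2])/d[:,2])[:,None])[:,:2]
def big(m):
    n,l,s,_=cv2.connectedComponentsWithStats(m.astype(np.uint8));return l==1+np.argmax(s[1:,4])
def kabsch(P,Q):  # Q = R P + t
    p,q=P.mean(0),Q.mean(0);H=(P-p).T@(Q-q)
    a=np.arctan2(H[0,1]-H[1,0],H[0,0]+H[1,1]);R=np.array([[np.cos(a),-np.sin(a)],[np.sin(a),np.cos(a)]])
    return R,q-R@p,a
def measure(im,box,fa):   # fa: rough pixel of the arch end of the seam
    u0,v0,u1,v1=box
    px=im["pixels"];hsv=cv2.cvtColor(px,cv2.COLOR_RGB2HSV)
    w=np.zeros(px.shape[:2],bool);w[v0:v1,u0:u1]=1
    red=big(w&((hsv[...,0]<14))&(hsv[...,1]>140)&(hsv[...,2]>90))
    hull=cv2.convexHull(np.argwhere(red)[:,::-1].astype(np.int32))
    slab=cv2.fillConvexPoly(np.zeros(px.shape[:2],np.uint8),hull,1)>0
    rc=cv2.minAreaRect((cast(im,hull[:,0],.056)*1000).astype(np.float32))
    print("slab rect",np.round(rc,1).tolist() if 0 else rc)
    seam=big(slab&(hsv[...,1]<100)&(hsv[...,2]>110))
    S=cast(im,np.argwhere(seam)[:,::-1],.060);A=cast(im,fa,.060)[0]
    # rough frame: rectangle centre and long axis
    (cx,cy),(ww,hh),an=rc;an=np.radians(an+(0 if ww>hh else 90));C=np.array([cx,cy])/1000
    if (A-C)@[np.cos(an),np.sin(an)]<0: an+=np.pi
    R=np.array([[np.cos(an),-np.sin(an)],[np.sin(an),np.cos(an)]]);t=C;a=an
    print("rect frame",t.round(4),round(a,4))
    for _ in range(4):   # each straight by line fit to its own pixels; bends = intersections
        L=(S-t)@R;f=[]
        for i in range(6):
            d=B[i+1]-B[i];n=np.linalg.norm(d);d=d/n;s=(L-B[i])@d;e=(L-B[i])@[-d[1],d[0]]
            k=(s>5)&(s<n-5)&(abs(e)<.008)
            f.append(cv2.fitLine(S[k].astype(np.float32),cv2.DIST_L2,0,1e-5,1e-5).ravel())
        X=[]
        for g,h in zip(f,f[1:]):
            k=np.linalg.solve(np.c_[g[:2],-h[:2]],h[2:]-g[2:]);X.append(g[2:]+k[0]*g[:2])
        X=np.array(X);R,t,a=kabsch(B[1:6],X)
    print("seam frame",t.round(4),round(a,4),"resid mm",(1000*np.linalg.norm(B[1:6]@R.T+t-X,axis=1)).round(1),"n",len(S))
    L=(S-t)@R;print("seam extent x mm",(1000*L.min(0)).round(1),(1000*L.max(0)).round(1))
    return R,t,a
E
python3 - <<'E'
import pickle;from h import *
d=pickle.load(open("im0.pkl","rb"))
measure(d["top"],(170,110,345,265),(308,210))
measure(d["side"],(200,140,325,265),(276,222))
for n,uv in(("top",(290,190)),("side",(276,205))):
    im=d[n];u,v=uv;z=im["depth"][v,u];T=im["camera_from_world"]
    print(n,T[:3,:3].T@(np.array([(u-im["cx"])/im["fx"]*z,(v-im["cy"])/im["fy"]*z,z])-T[:3,3]))
E
```

```text
slab rect ((573.3148193359375, 34.86015319824219), (217.23606872558594, 120.04593658447266), 65.81182098388672)
rect frame [0.5733 0.0349] 4.2902Traceback (most recent call last):
  File "<stdin>", line 3, in <module>
  File "h.py", line 35, in measure
    f.append(cv2.fitLine(S[k].astype(np.float32),cv2.DIST_L2,0,1e-5,1e-5).ravel())
             ~~~~~~~~~~~^^^^^^^^^^^^^^^^^^^^^^^^^^^^^^^^^^^^^^^^^^^^^^^^^
cv2.error: OpenCV(4.12.0) /io/opencv/modules/imgproc/src/linefit.cpp:50: error: (-215:Assertion failed) count > 0 in function 'fitLine2D_wods'
```

```bash
python3 - <<'E'
import pickle;from h import *
d=pickle.load(open("im0.pkl","rb"))
for n,P in(("top",[(240,193),(270,190),(216,165),(300,194),(285,185),(270,200)]),("side",[(241,183),(262,199),(276,219),(250,195)])):
    h=cv2.cvtColor(d[n]["pixels"],cv2.COLOR_RGB2HSV)
    print(n,[h[v,u].tolist() for u,v in P])
E
sed -i 's/seam=big.*/seam=big(slab\&(hsv[...,1]<110)\&(hsv[...,2]>110));print("seam px",seam.sum(),np.argwhere(seam).min(0),np.argwhere(seam).max(0))/' h.py
python3 - <<'E'
import pickle;from h import *
d=pickle.load(open("im0.pkl","rb"))
for a in(("top",(170,110,345,265),(308,210)),("side",(200,140,325,265),(276,222))):
    try: measure(d[a[0]],*a[1:])
    except Exception as e: print("fail")
E
```

```text
top [[12, 9, 137], [8, 37, 139], [10, 11, 143], [30, 4, 143], [18, 9, 138], [10, 170, 144]]
side [[15, 42, 122], [8, 149, 154], [39, 14, 187], [8, 152, 161]]
slab rect ((573.3148193359375, 34.86015319824219), (217.23606872558594, 120.04593658447266), 65.81182098388672)
seam px 784 [154 212] [211 310]
rect frame [0.5733 0.0349] 4.2902
fail
slab rect ((573.4357299804688, 30.738555908203125), (218.83163452148438, 120.56802368164062), 65.8050765991211)
seam px 372 [161 237] [224 281]
rect frame [0.5734 0.0307] 4.2901
fail
```

```bash
sed -i 's/            f.append(cv2.fitLine(S\[k\].astype(np.float32),cv2.DIST_L2,0,1e-5,1e-5).ravel())/            g=cv2.fitLine((S[k]*1000).astype(np.float32),cv2.DIST_L2,0,.01,.01).ravel();g[2:]\/=1000;f.append(g);_==0 and print(i,k.sum(),g.round(3))/' h.py
python3 - <<'E'
import pickle;from h import *
d=pickle.load(open("im0.pkl","rb"))
for a in(("top",(170,110,345,265),(308,210)),("side",(200,140,325,265),(276,222))):
    try: measure(d[a[0]],*a[1:])
    except Exception as e: print("fail",str(e)[-200:])
E
```

```text
slab rect ((573.3148193359375, 34.86015319824219), (217.23606872558594, 120.04593658447266), 65.81182098388672)
seam px 784 [154 212] [211 310]
rect frame [0.5733 0.0349] 4.2902
fail OpenCV(4.12.0) /io/opencv/modules/imgproc/src/linefit.cpp:50: error: (-215:Assertion failed) count > 0 in function 'fitLine2D_wods'

slab rect ((573.4357299804688, 30.738555908203125), (218.83163452148438, 120.56802368164062), 65.8050765991211)
seam px 372 [161 237] [224 281]
rect frame [0.5734 0.0307] 4.2901
fail OpenCV(4.12.0) /io/opencv/modules/imgproc/src/linefit.cpp:50: error: (-215:Assertion failed) count > 0 in function 'fitLine2D_wods'
```

```bash
python3 - <<'E'
import pickle;from h import *
d=pickle.load(open("im0.pkl","rb"));im=d["top"]
print(cast(im,[[308,210],[214,156],[240,193]],.06))
t=np.array([.5733,.0349]);a=4.2902;R=np.array([[np.cos(a),-np.sin(a)],[np.sin(a),np.cos(a)]])
print((cast(im,[[308,210],[300,190],[283,185],[240,193],[224,183],[214,156]],.06)-t)@R)
E
```

```text
[[ 0.53291179 -0.04987762]
 [ 0.62676714  0.11841825]
 [ 0.56110404  0.07086291]]
[[ 0.09388305 -0.00210357]
 [ 0.06638086  0.02429937]
 [ 0.03529425  0.01957659]
 [-0.02780777 -0.02586118]
 [-0.06110567 -0.02177773]
 [-0.09809346  0.01455012]]
```

```bash
sed -i 's/(s>5)&(s<n-5)/(s>.005)\&(s<n-.005)/' h.py
python3 - <<'E'
import pickle;from h import *
from cell import r
from scipy.spatial.transform import Rotation as Ro
d=pickle.load(open("im0.pkl","rb"))
for a in(("top",(170,110,345,265),(308,210)),("side",(200,140,325,265),(276,222))):
    R,t,an=measure(d[a[0]],*a[1:])
    print((B@R.T+t).round(4).tolist())
E
```

```text
slab rect ((573.3148193359375, 34.86015319824219), (217.23606872558594, 120.04593658447266), 65.81182098388672)
seam px 784 [154 212] [211 310]
rect frame [0.5733 0.0349] 4.2902
0 88 [ 0.887  0.463  0.551 -0.041]
1 81 [ 0.284  0.959  0.572 -0.016]
2 89 [ 0.321 -0.947  0.571  0.018]
3 93 [ 0.186 -0.982  0.561  0.055]
4 82 [0.654 0.757 0.57  0.088]
5 125 [0.933 0.36  0.603 0.11 ]
seam frame [0.5731 0.035 ] -1.9976 resid mm [0.4 0.3 0.6 0.6 0.4] n 784
seam extent x mm [-102.2  -34.4] [97.1 27.3]
[[0.535, -0.0488], [0.5666, -0.0324], [0.577, 0.0002], [0.5649, 0.0365], [0.5582, 0.0747], [0.5813, 0.1015], [0.6264, 0.1184]]
slab rect ((573.4357299804688, 30.738555908203125), (218.83163452148438, 120.56802368164062), 65.8050765991211)
seam px 372 [161 237] [224 281]
rect frame [0.5734 0.0307] 4.2901
0 45 [ 0.883  0.47   0.551 -0.045]
1 44 [ 0.287  0.958  0.573 -0.021]
2 46 [ 0.297 -0.955  0.573  0.014]
3 43 [ 0.161 -0.987  0.564  0.051]
4 35 [0.65  0.76  0.57  0.084]
5 47 [0.934 0.357 0.604 0.106]
seam frame [0.5737 0.034 ] -2.0089 resid mm [ 3.3  4.4 12.2  2.   2.8] n 372
seam extent x mm [-101.5  -32.8] [97.8 29. ]
[[0.5346, -0.0493], [0.5664, -0.0333], [0.5772, -0.0008], [0.5656, 0.0355], [0.5592, 0.0739], [0.5827, 0.1004], [0.6279, 0.1168]]
```

```bash
cat >>h.py <<'E'
def quat(phi): return [np.cos(phi/2),np.sin(phi/2),0,0]
PHI=np.radians(204.1)
def beads(t,a): 
    R=np.array([[np.cos(a),-np.sin(a)],[np.sin(a),np.cos(a)]]);return B@R.T+t
def proj(im,p):
    c=im["camera_from_world"]@np.r_[p,1];return np.array([im["fx"]*c[0]/c[2]+im["cx"],im["fy"]*c[1]/c[2]+im["cy"]])
E
python3 - <<'E'
from h import *; from cell import r,optics; import pickle
P=beads(np.array([.5734,.033]),-1.996);o=r.finger_overhang
for p in P: print(np.round(r.inverse_kinematics([*p,.06+o],quat(PHI)),2))
r.set_gripper(0.0)
print("ovh",r.finger_overhang)
r.move_to([*P[0],.06+o+.06],quat(PHI)); r.move_linear([*P[0],.06+o+.012])
print(r.current_t(),r.current_tool_pos(),r.current_contact_force())
d={n:optics.get_image(n) for n in("top","side")};pickle.dump(d,open("im1.pkl","wb"))
tip=r.current_tool_pos()+[0,0,-o]
out=[]
for n in d:
    u=proj(d[n],tip);print(n,u);x,y=[int(np.clip(round(k)-40,0,m)) for k,m in zip(u,(432,304))]
    c=cv2.resize(d[n]["pixels"][y:y+80,x:x+80,::-1],(400,400),interpolation=cv2.INTER_NEAREST)
    k=tuple(int(5*(a-b)) for a,b in zip(u,(x,y)));cv2.drawMarker(c,k,(255,0,255),0,14,1);out.append(c)
cv2.imwrite("pics/tip1.png",np.hstack(out))
E
```

```text
[-0.18  0.51  1.79 -0.    0.84 -2.17]
[-0.14  0.55  1.71 -0.    0.88 -2.13]
[-0.08  0.56  1.69 -0.    0.89 -2.08]
[-0.02  0.55  1.72 -0.    0.88 -2.01]
[ 0.05  0.54  1.73 -0.    0.87 -1.94]
[ 0.09  0.58  1.65 -0.    0.91 -1.9 ]
[ 0.11  0.66  1.52 -0.    0.97 -1.88]
ovh 0.022
3.8833 [ 0.53560389 -0.05057694  0.09425563] [0.69475433 0.31532795 0.78599691]
top [309.62111635 207.63494101]
side [272.64933242 217.35754008]
```

View pics/tip1.png

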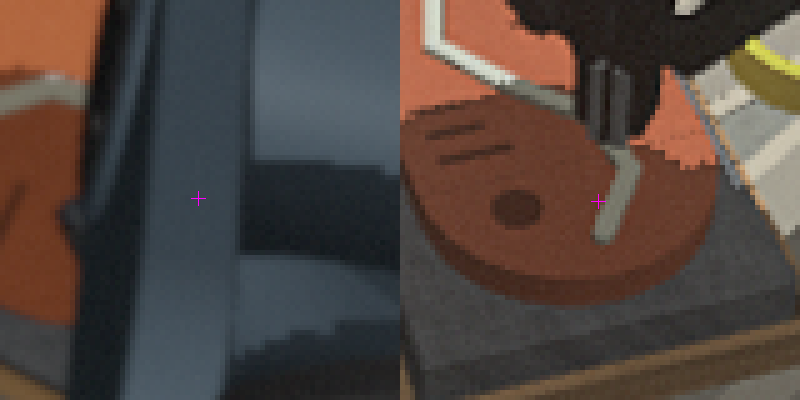

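The side crop shows the fingertips ending near (605,145), well above the predicted mark at (598,200). I'll check this with depth.

```bash
python3 - <<'E'
from h import *; import pickle
d=pickle.load(open("im1.pkl","rb"));im=d["side"];T=im["camera_from_world"]
x0,y0=273-40,217-40
for cu,cv in[(205,142),(210,135),(200,125),(215,125),(205,110),(200,85),(220,85),(205,230),(212,180)]:
    u,v=x0+cu//5,y0+cv//5;z=im["depth"][v,u]
    print((cu,cv),(u,v),(T[:3,:3].T@(np.array([(u-im["cx"])/im["fx"]*z,(v-im["cy"])/im["fy"]*z,z])-T[:3,3])).round(4))
E
```

```text
(205, 142) (274, 205) [ 0.5282 -0.0594  0.1161]
(210, 135) (275, 204) [ 0.528  -0.0617  0.1203]
(200, 125) (273, 202) [ 0.5278 -0.057   0.1218]
(215, 125) (276, 202) [ 0.5299 -0.062   0.1241]
(205, 110) (274, 199) [ 0.529  -0.0578  0.1288]
(200, 85) (273, 194) [ 0.5276 -0.056   0.1401]
(220, 85) (277, 194) [ 0.5307 -0.0623  0.1424]
(205, 230) (274, 223) [ 0.5363 -0.055   0.0611]
(212, 180) (275, 213) [ 0.5574 -0.0367  0.0594]
```

```bash
python3 - <<'E'
from h import *; from cell import r,optics; import pickle
print(r.current_t(),r.current_tool_pos(),r.current_opening(),r.current_contact_force(),r.current_q().round(3) if hasattr(r.current_q(),'round') else r.current_q())
im=optics.get_image("side");pickle.dump(im,open("im2.pkl","wb"))
print(r.current_opening(), r.current_tool_pos())
cv2.imwrite("pics/side2.png",cv2.resize(im["pixels"][100:280,180:360,::-1],(590,590),interpolation=cv2.INTER_NEAREST))
E
```

```text
3.9833 [ 0.53614744 -0.05080755  0.0950758 ] -0.0010177700993192914 [0.83303076 0.02560702 0.18647504] [-0.181  0.486  1.785  0.     0.869 -2.173]
-0.002600101975507416 [ 0.53612387 -0.05082482  0.09510085]
```

View pics/side2.png

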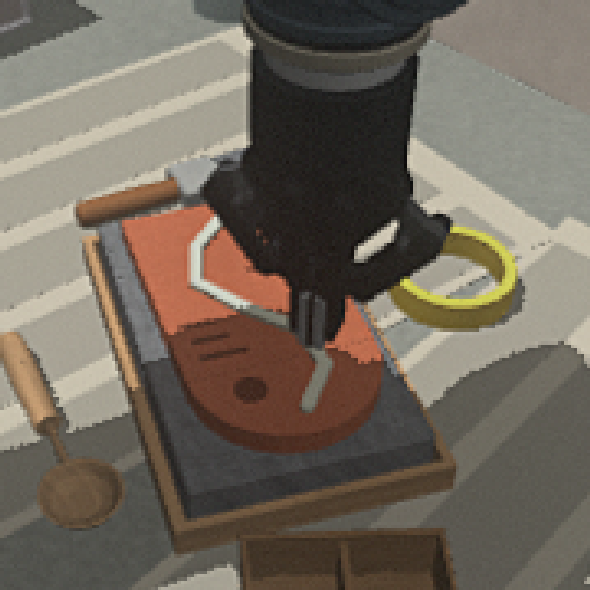

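The tip images about 40 mm higher than TCP minus overhang, so I won't trust the nominal height. I'll feel for contact by force in small steps.

```bash
cat >>h.py <<'E'
def fz(r,n=8):
    v=[]
    for _ in range(n): v.append(r.current_contact_force());r.sleep(.01)
    return np.mean(v,0),np.std(v,0)
E
python3 - <<'E'
from h import *; from cell import r
P=beads(np.array([.5734,.033]),-1.996)
m,s=fz(r,15);print(r.current_t(),m.round(2),s.round(2));b=m[2]
z=.094
for i in range(9):
    z-=.002;r.move_linear([*P[0],z],vel=.04);m,s=fz(r);print(r.current_t(),z,r.current_tool_pos().round(4),m.round(2))
    if m[2]-b>1.3:break
E
```

```text
4.1583 [-0.21  0.18 -0.19] [0.4  0.35 0.64]
4.475 0.092 [ 0.5354 -0.0508  0.092 ] [-0.21  0.27  0.02]
4.7917 0.09 [ 0.5354 -0.0508  0.0899] [-0.13 -0.06  0.2 ]
5.1083 0.088 [ 0.5354 -0.0508  0.0879] [ 0.05  0.11 -0.09]
5.425 0.086 [ 0.5354 -0.0508  0.086 ] [-0.27 -0.01 -0.07]
5.7417 0.08399999999999999 [ 0.5354 -0.0508  0.084 ] [0.04 0.19 0.07]
6.0583 0.08199999999999999 [ 0.5354 -0.0508  0.0819] [ 0.09 -0.14 -0.01]
6.375 0.07999999999999999 [ 0.5354 -0.0508  0.0799] [-0.42  0.04  0.08]
6.6917 0.07799999999999999 [ 0.5355 -0.0508  0.078 ] [ 0.08 -0.16  0.23]
7.0083 0.07599999999999998 [ 0.5354 -0.0508  0.076 ] [0.16 0.15 0.08]
```

```bash
python3 - <<'E'
from h import *; from cell import r,optics; import pickle
im=optics.get_image("side");pickle.dump(im,open("im3.pkl","wb"));T=im["camera_from_world"]
print(r.current_tool_pos())
for v in range(196,226):
    row=[]
    for u in(272,274,276):
        z=im["depth"][v,u];row.append((T[:3,:3].T@(np.array([(u-im["cx"])/im["fx"]*z,(v-im["cy"])/im["fy"]*z,z])-T[:3,3])).round(3).tolist())
    print(v,row)
cv2.imwrite("pics/side3.png",cv2.resize(im["pixels"][170:250,230:320,::-1],(720,640),interpolation=cv2.INTER_NEAREST))
E
```

```text
[ 0.5354634  -0.05079934  0.07599425]
196 [[0.526, -0.055, 0.136], [0.533, -0.054, 0.13], [0.528, -0.063, 0.14]]
197 [[0.53, -0.052, 0.128], [0.532, -0.055, 0.13], [0.528, -0.063, 0.138]]
198 [[0.529, -0.053, 0.128], [0.53, -0.057, 0.13], [0.528, -0.063, 0.136]]
199 [[0.526, -0.056, 0.129], [0.528, -0.058, 0.129], [0.53, -0.062, 0.131]]
200 [[0.526, -0.056, 0.127], [0.527, -0.059, 0.128], [0.529, -0.063, 0.13]]
201 [[0.527, -0.055, 0.124], [0.528, -0.059, 0.126], [0.529, -0.063, 0.128]]
202 [[0.527, -0.055, 0.121], [0.529, -0.058, 0.122], [0.529, -0.063, 0.126]]
203 [[0.527, -0.056, 0.119], [0.528, -0.059, 0.121], [0.53, -0.062, 0.122]]
204 [[0.527, -0.056, 0.117], [0.528, -0.06, 0.119], [0.529, -0.063, 0.12]]
205 [[0.527, -0.056, 0.114], [0.529, -0.059, 0.115], [0.531, -0.062, 0.116]]
206 [[0.527, -0.056, 0.112], [0.529, -0.059, 0.112], [0.531, -0.062, 0.114]]
207 [[0.527, -0.056, 0.11], [0.528, -0.06, 0.111], [0.531, -0.062, 0.112]]
208 [[0.527, -0.056, 0.107], [0.528, -0.06, 0.11], [0.53, -0.063, 0.11]]
209 [[0.527, -0.056, 0.104], [0.528, -0.06, 0.107], [0.529, -0.064, 0.109]]
21
[... 507 characters left out ...]
54, -0.043, 0.059]]
217 [[0.548, -0.039, 0.057], [0.548, -0.043, 0.06], [0.551, -0.046, 0.06]]
218 [[0.545, -0.041, 0.058], [0.547, -0.045, 0.059], [0.55, -0.047, 0.059]]
219 [[0.545, -0.042, 0.055], [0.545, -0.047, 0.059], [0.547, -0.05, 0.061]]
220 [[0.541, -0.045, 0.058], [0.543, -0.049, 0.06], [0.545, -0.051, 0.06]]
221 [[0.537, -0.049, 0.061], [0.541, -0.051, 0.06], [0.544, -0.053, 0.06]]
222 [[0.537, -0.049, 0.059], [0.54, -0.051, 0.058], [0.544, -0.053, 0.057]]
223 [[0.535, -0.051, 0.059], [0.537, -0.054, 0.06], [0.544, -0.053, 0.054]]
224 [[0.533, -0.053, 0.06], [0.535, -0.056, 0.06], [0.541, -0.056, 0.056]]
225 [[0.533, -0.053, 0.057], [0.535, -0.057, 0.058], [0.539, -0.057, 0.055]]
```

View pics/side3.png

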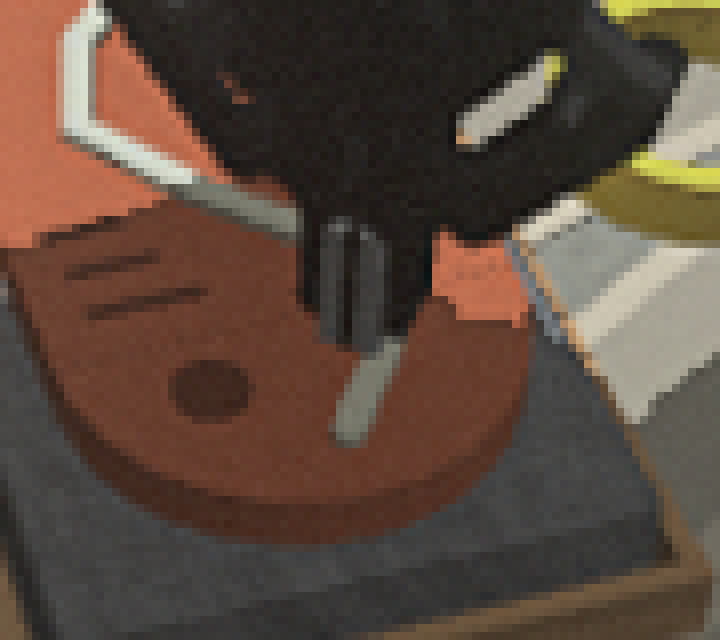

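Depth puts the fingertip at z≈0.093 with the TCP at 0.076, so contact should come near TCP z≈0.043. The tip's lateral offset in the side view also shows that the top camera's slab position is the right one. I'll carry on down with force checks.

```bash
cat >>h.py <<'E'
T0=np.array([.573,.0345]);A0=-1.996
E
python3 - <<'E'
from h import *; from cell import r
P=beads(T0,A0);d=(P[0]-P[1])/np.linalg.norm(P[0]-P[1]);s0=P[0]+.002*d
b=fz(r,10)[0]
r.move_linear([*s0,.056],vel=.05);z=.056
print(r.current_t(),(fz(r)[0]-b).round(2))
for i in range(12):
    z-=.0015;r.move_linear([*s0,z],vel=.04);m=fz(r)[0]-b;print(round(r.current_t(),2),round(z,4),r.current_tool_pos().round(4),m.round(2))
    if m[2]>1.0:break
E
```

```text
7.6917 [-0.24 -0.27 -0.01]
8.07 0.0545 [ 0.5334 -0.0502  0.0546] [-0.05 -0.14  0.09]
8.39 0.053 [ 0.5333 -0.0502  0.053 ] [-0.06  0.08  0.36]
8.71 0.0515 [ 0.5333 -0.0502  0.0515] [ 0.13  0.01 -0.26]
9.03 0.05 [ 0.5333 -0.0502  0.05  ] [-0.01 -0.28  0.17]
9.34 0.0485 [ 0.5333 -0.0503  0.0485] [-0.12  0.07  0.02]
9.66 0.047 [ 0.5333 -0.0502  0.047 ] [ 0.31 -0.2  -0.09]
9.97 0.0455 [ 0.5333 -0.0502  0.0455] [ 0.02  0.24 -0.1 ]
10.29 0.044 [ 0.5332 -0.0502  0.044 ] [-0.1   0.11  0.21]
10.61 0.0425 [ 0.5334 -0.0502  0.0426] [-0.21 -0.11  2.06]
```

Contact is at TCP z≈0.043, as predicted. I'll press a hair more to find where the foam starts to give.

```bash
python3 - <<'E'
from h import *; from cell import r
p=r.current_tool_pos();s0=p[:2];P=beads(T0,A0);d=(P[0]-P[1])/np.linalg.norm(P[0]-P[1]);s0=P[0]+.002*d
print(fz(r,15)[0].round(2))
for z in(.0415,.0405):
    r.move_linear([*s0,z],vel=.03);print(round(r.current_t(),2),z,r.current_tool_pos().round(4),fz(r,15)[0].round(2))
E
```

```text
[ 0.07 -0.08  2.24]
10.98 0.0415 [ 0.5334 -0.0502  0.0415] [ 0.39 -0.2   2.48]
11.36 0.0405 [ 0.5334 -0.0502  0.0405] [ 0.89 -0.08  2.87]
```

The foam is giving gently at 2.9 N, about 3 mm down. Now I'll run the stroke at this height, checking the force at every bend and midway between.

```bash
python3 - <<'E'
from h import *; from cell import r
P=beads(T0,A0);z=.0405
e=(P[6]-P[5])/np.linalg.norm(P[6]-P[5]);W=[P[0]]
for i in range(6): W+=[(P[i]+P[i+1])/2,P[i+1]]
W[-1]=P[6]+.002*e
for i,w in enumerate(W):
    r.move_linear([*w,z],vel=.03);m=fz(r,6)[0];print(i/2,round(r.current_t(),2),r.current_tool_pos().round(4),m.round(2))
    if m[2]<1.2: z-=.001
    if m[2]>5.5: print("stop");break
else:
    p=r.current_tool_pos();r.move_linear([*W[-1],.16],vel=.08);print(r.current_t(),fz(r)[0].round(2))
E
```

```text
0.0 11.78 [ 0.5349 -0.0492  0.0404] [-0.89 -0.58  2.74]
0.5 12.57 [ 0.5514 -0.041   0.0407] [1.39 1.92 2.89]
1.0 13.37 [ 0.5671 -0.0327  0.0407] [1.48 1.8  2.89]
1.5 14.13 [ 0.5719 -0.0162  0.0405] [0.38 2.47 2.73]
2.0 14.9 [5.772e-01 1.000e-04 4.050e-02] [0.43 2.44 2.83]
2.5 15.73 [0.5707 0.0182 0.0404] [-0.19  2.02  2.46]
3.0 16.57 [0.5647 0.0363 0.0404] [-0.27  2.55  2.91]
3.5 17.42 [0.5614 0.0554 0.0405] [0.01 2.44 2.82]
4.0 18.27 [0.558  0.0745 0.0405] [-0.11  2.8   3.11]
4.5 19.06 [0.57   0.0879 0.0407] [0.98 2.17 3.01]
5.0 19.85 [0.5815 0.1014 0.0407] [0.73 2.21 3.05]
5.5 20.85 [0.604  0.1096 0.0407] [0.44 0.55 3.02]
6.0 21.92 [0.6283 0.1188 0.0407] [-0.46  0.43  3.06]
23.5583 [0.01 0.07 0.04]
```

```bash
python3 - <<'E'
from h import *; from cell import r,optics
P=beads(T0,A0)
p=r.current_tool_pos();r.move_to([.35,.38,.25],quat(PHI));print(r.current_t())
d={n:optics.get_image(n) for n in("top","side")}
for n,b,f in(("top",(170,110,345,265),(308,210)),("side",(200,140,325,265),(276,222))):
    try: measure(d[n],b,f)
    except Exception as e: print(n,"fail")
cv2.imwrite("pics/end.png",np.hstack([cv2.resize(d[n]["pixels"][...,::-1],(400,300)) for n in d]))
E
```

```text
25.0833
slab rect ((573.177978515625, 35.27491760253906), (217.88365173339844, 120.36841583251953), 65.87385559082031)
seam px 789 [154 212] [211 310]
rect frame [0.5732 0.0353] 4.2913
0 85 [ 0.885  0.466  0.552 -0.041]
1 81 [ 0.289  0.957  0.572 -0.016]
2 90 [ 0.348 -0.937  0.571  0.019]
3 94 [ 0.216 -0.976  0.561  0.056]
4 85 [0.65  0.76  0.57  0.088]
5 125 [0.933 0.36  0.603 0.11 ]
seam frame [0.5733 0.0342] -1.9857 resid mm [1.1 2.1 3.8 0.3 0.3] n 789
seam extent x mm [-102.6  -34.6] [96.4 26.1]
slab rect ((573.5430908203125, 31.387847900390625), (220.09048461914062, 120.47613525390625), 66.09681701660156)
seam px 377 [161 237] [224 281]
rect frame [0.5735 0.0314] 4.2952
0 45 [ 0.884  0.468  0.552 -0.045]
1 44 [ 0.312  0.95   0.573 -0.02 ]
2 48 [ 0.302 -0.953  0.573  0.014]
3 45 [ 0.139 -0.99   0.563  0.052]
4 35 [0.65  0.76  0.57  0.084]
5 47 [0.934 0.357 0.604 0.106]
seam frame [0.574 0.033] -2.0035 resid mm [2.7 1.4 5.3 1.1 1.9] n 377
seam extent x mm [-102.2  -33.4] [97.1 27.9]
```

View pics/end.png

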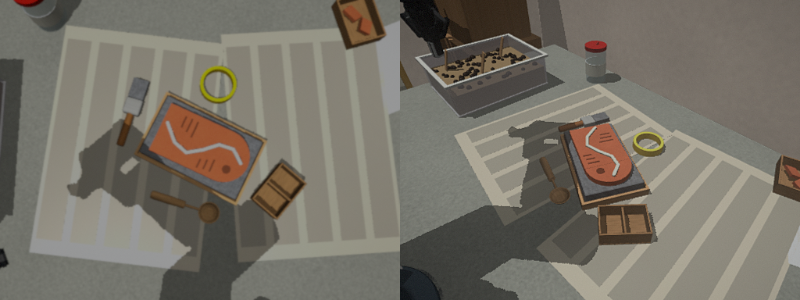

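The slab is where it started: the rectangle centre is within about 0.7 mm in both views and the seam pixels have the same bounds. The tape, spoon, brush and box haven't moved, and the hand is clear.

```bash
python3 -c "
from cell import r
print(r.hand_in())"
```

```text
the job is handed in; nothing more can be done
None
```

I ran the closed fingertips along the whole seam from arch to foot at about 3 N, with the foam giving about 3 mm by estimate. I then took the hand away, with the slab still in place to within about 1 mm and the other items unmoved in the final images, and handed the job in at about 25 s.

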